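# Roll the cracker tubes onto the ruled line

### The job

A Christmas cracker is being laid out on the sheet of paper on the cutting mat. With a fingertip on top of each, roll the long tube and the short tube that is still off the ruled line over the paper until they lie on the line, so that all three tubes end up at rest in one row, each centred over the line and parallel to it, with the gaps between them kept. The tubes must turn over as they go, not slide; do not drag or lift them, leave the tube that is already on the line in its place, and disturb nothing else on the table.

Things in the scene. Friction and masses are not known exactly. Their poses are not given: they have to be found in the camera images.
- line_mid (a point): Middle of the thin black line (380 x 2.5 mm) ruled on the white paper (390 x 270 mm) on a dark green cutting mat (450 x 300 x 3 mm, fixed). The point is on the paper, 3 mm above the table; its y runs along the line, its x across it, roughly away from the robot. The tubes lie on this flat surface.
- tube_mid: Long brown cardboard tube, lying, rigid, ends closed: 40 mm diameter, 110 mm long, about 55 g. Origin at its centre, 23 mm above the table (top at 43 mm); y along its axis, within 0.05 rad of the line at the start; z through its dark seam, which faces up at the start. Starts 38 to 62 mm off the line on its -x side. While a fingertip presses on its top it moves half as far as the fingertip, so long rolls take several strokes; it stops when let go.
- tube_end_a: One of two alike short cardboard end tubes, 40 mm diameter, 65 mm long, about 30 g, lying like the long tube; origin, axes, seam and rolling as for tube_mid. One of the two already lies on the line, at one end of the row (left or right varies); the other is at the opposite end of the row, 38 to 62 mm off the line on its +x side (away from the robot).
- tube_end_b: One of two alike short cardboard end tubes, 40 mm diameter, 65 mm long, about 30 g, lying like the long tube; origin, axes, seam and rolling as for tube_mid. One of the two already lies on the line, at one end of the row (left or right varies); the other is at the opposite end of the row, 38 to 62 mm off the line on its +x side (away from the robot).
- glue_stick_mid (a point): white glue stick standing upright on the mat's near corner, beside the paper, 29 mm diameter, 96 mm tall; point at its centre. Bystander.
- scissors: small scissors, 120 mm long, 9 mm high, lying at the near edge of the paper; origin at the underside, middle. Bystander.
- ribbon_spool: flat spool of red ribbon lying flat, 56 mm diameter, 22 mm high, at the far edge of the paper opposite the long tube; origin at the underside centre. Bystander.
- jar_mid (a point): small glass jar with a metal lid, 64 mm diameter, 70 mm high, left of the mat; point at its centre. Bystander.
- mug_mid (a point): white mug, 80 mm diameter, 90 mm high, right of the mat; point at its centre. Bystander.
- glue_gun: grey cordless glue gun on its black charging foot, 170 mm high, left of the mat; origin at the foot's underside centre. Bystander.
- gift_box: finished cardboard gift box with a red band, 115 x 75 x 30 mm, right of the mat; origin at the underside centre. Bystander.
Mind the look-alikes: they are no part of the job. What is shaped like the tube_end_a but orange is not meant.

How it is judged:
By the outcome, as a careful person would: the job done as asked, in the order asked, and still so for the second after the job is handed in, with the robot touching nothing.
It also fails if it takes over 58 s, if anything falls off the work surface, if the arm or the gripper's body presses on something with over 40 N, if the wrist force passes 120 N, or if a joint passes its speed limit or range.

### The arm

A 7-joint arm with a two-finger parallel gripper is mounted at the origin on the work surface. World frame = base frame: x ahead of the robot, y to its left, z up, the work surface at z = 0. Lengths are in m, angles in rad, forces in N, time in s.
With the tool pointing down it reaches from about 0.4 to 0.85 m from the base axis. Payload 10.4 kg.
Tool frame: the origin (TCP) lies between the finger pads; the fingertips stand 22 mm ahead of it and the grasp point (between the pads) lies 3 mm ahead of it; z points along the fingers, y is the line along which they close (so a half turn about z gives the same grasp; the last joint's range is limited). The gripper opens to 85 mm and grips with 20 to 120 N. Pads are 22 mm wide; open, the fingers measure 114 mm over their backs; the gripper's body (76 mm by 85 mm) begins 54 mm behind the grasp point. The pads swing forward as they close: fully open they stand 13 mm farther back than shut.
Start: joints at [-1.135, 0.332, -0.065, 1.46, 0.022, 1.35, -0.088], TCP at [0.277, 0.56, 0.253] pointing down, gripper open.
Joint ranges: [-2.6, 2.6], [-0.5, 2.12], [-1.47, 1.34], [0.16, 2.42], [-1.27, 4.41], [0.06, 2.06], [-2.6, 2.6]. Speed limits (rad/s): [2.22, 2.22, 2.79, 2.79, 3.14, 3.14, 3.14].

### API

Orientations are given as a unit quaternion [x, y, z, w].
In Python, from workcell import manip, camera, ticket, boxes_of, outline_of gives the robot as it stands.
- The arm moves only by the tool carry_out, never from a script. Its argument "deltas" is a list of rows, each a list of 5 numbers: the shift along the tool's x, y, z as a fraction of full scale, then the turn about the tool's z as a fraction of full scale, then the opening, from -1 (shut) to 1 (fully open), so that 0 is half open. In form: [[tx, ty, tz, spin, gripper], ...]. A call has 1 to 20 rows; each row is the pose to reach, as a shift and turn from the pose commanded when the call began, along the tool's axes at that moment; what a row does not reach only later rows make up. Full scale, the value 1, is 150 mm for a shift and 30 degrees for a turn. A row lasts 1/8 s, in which the tool goes at most 62.5 mm and 10.7 degrees, less where a joint would pass 70% of its speed; a pose out of reach is approached as far as the arm can. A call with a number of a shift or a turn outside -1 to 1 is refused whole. A call with a gripper value outside its range is refused whole. The fingers move at their own pace and stop on an object; "force" is the grip in N (left out, the last holds). Time passes only in rows, so rows that repeat a pose let the fingers close. It gives the time, the measured TCP pose, the force, the opening and the grip force at its end, in the units of the state.
- manip.get_obs(): the state, without advancing time (a new reading comes with each control period).
- camera(name): name is "scene" or "top" or "wrist"; returns a dict with "img" (420x560x3 uint8, red, green, blue), "depth" (420x560 float32, m along the optical axis (not along the pixel's ray), 0 where there is no reading), "vertical_fov" (degrees; the focal length in pixels is half the picture's height over the tangent of half this angle, whatever the lens; pixels are square), "cx", "cy" (the principal point, pixels), "k1" (the pictures are not rectified: a ray, as slopes to the right and down, at radius r is drawn at 1 + k1 r^2 times it, then the intrinsics apply), "R" (3x3) and "t" (3): a world point X has camera coordinates R X + t. Camera axes: x right, y down, z forward; pixel columns grow to the right and rows downward; lengths in m; the calibration is good to about 2 mm. A picture is of the moment at which its call begins.
- ticket.hand_in(): hands the job in; it is judged then, once.
Trained networks look in a picture, given as the dict that the camera call returned (one of the last four; its "shot" number tells which), for a name from the list of things; names that differ only in an ending like _2 or _b are one class to them, and where a whole thing is asked for, a point or a joint stands for the part that bears it (a point fixed in the world has none). Each returns a list of dicts, best first, with "conf" (0 to 1); they miss things now and then, are a little off and sometimes report something else, mostly with a low value. They report only what shows in the picture. A call takes as long as a camera call. They do not tell look-alikes from the thing itself.
- boxes_of(query, picture): "position" ([x, y, z] in m, in world coordinates, good to about 4 mm: the middle of the surface that is visible of it).
- outline_of(query, picture): "region" (420x560 bool, what is visible of it).
The state is a dict: "clock": time; "joint_pos": joint angles; "joint_velocities": joint speeds; "tau": joint torques, N m; "position": TCP position; "ee_rot": TCP orientation; "ft_force": force on the tool from outside, world axes, zero at the start; "torque": the same for the moment, N m; "grip_width": opening from 0.0 (shut) to 1.0 (fully open); "grasp_force": force on a finger pad.
Only numpy, scipy, OpenCV 4.12 (cv2) and the standard library are available. Lean on these libraries where they do the work, as an engineer would, in place of code of your own. Each camera call takes 0.05 s, during which the arm holds its last target. There are 200 camera calls.

## Working session

There is one attempt and no reset: what is moved stays moved. The work goes in short steps, Python scripts to look and compute and a tool call to move; the robot and the scene stay as the last step left them, time stands still between calls to the robot, and variables do not carry over. Pictures are saved under pics/ and viewed, at most 10 in all, crops included, and the job is handed in when it is done.

Besides the shell and the picture viewer there is one more tool, called as name([rows], argument=value, ...), one row to a line, values as JSON. carry_out: Moves the arm, as the interface text tells. Its arguments: {"type":"object","properties":{"deltas":{"type":"array","items":{"type":"array","items":{"type":"number"}}},"force":{"type":"number"}},"required":["deltas"]}

```bash
mkdir -p pics; ls; python3 - <<'E'
from workcell import manip,camera,boxes_of
import cv2
o=manip.get_obs();print(o['clock'],o['position'],o['ee_rot'],o['grip_width'])
p=camera('top');cv2.imwrite('pics/top1.png',p['img'][:,:,::-1])
s=camera('scene');cv2.imwrite('pics/scene1.png',s['img'][:,:,::-1])
print(p['R'],p['t'],p['vertical_fov'],p['k1'])
for q in ['tube_mid','tube_end_a','line_mid','glue_stick_mid','ribbon_spool','scissors','mug_mid','jar_mid','glue_gun','gift_box']:
  for n,c in (('top',p),('scene',s)):
    print(q,n,[(d['position'],round(d['conf'],2)) for d in boxes_of(q,c)])
E
```

```text
pics
0.0 [0.27666243 0.56004425 0.25252717] [ 2.27394193e-01  9.73802537e-01 -6.96355940e-04 -1.18605415e-04] 1.0010962024732788
[[ 0.00804726 -0.99959814 -0.02718082]
 [-0.98532022 -0.00329111 -0.17068461]
 [ 0.17052657  0.02815535 -0.98495074]] [0.00949182 0.53137311 1.09302228] 54.06978895185885 -0.022021841661285044
tube_mid top [([0.4902, 0.0561, 0.04], 0.61)]
tube_mid scene [([0.5062, 0.0587, 0.0424], 0.85)]
tube_end_a top [([0.2772, 0.2277, 0.0394], 0.94), ([0.5588, -0.0934, 0.0416], 0.85), ([0.6048, -0.271, 0.0366], 0.79), ([0.7361, -0.2724, 0.0354], 0.72), ([0.5577, 0.1685, 0.0395], 0.65), ([0.31, -0.2589, 0.036], 0.57)]
tube_end_a scene [([0.5678, 0.1716, 0.0376], 0.97), ([0.5763, -0.0997, 0.0405], 0.86), ([0.3181, -0.261, 0.034], 0.74), ([0.6164, -0.2644, 0.0358], 0.72), ([0.2921, 0.2252, 0.0329], 0.52)]
line_mid top [([0.5315, 0.0376, -0.0003], 0.82)]
line_mid scene [([0.5607, 0.0324, 0.0061], 0.94)]
glue_stick_mid top []
glue_stick_mid scene [([0.3874, -0.1331, 0.0689], 0.85)]
ribbon_spool top [([0.6315, 0.026, 0.0238], 0.82), ([0.619, -0.4138, 0.0518], 0.55)]
ribbon_spool scene [([0.6388, 0.0259, 0.0206], 0.81)]
scissors top [([0.4633, 0.1762, 0.0138], 0.83)]
scissors scene [([0.4606, 0.1752, 0.0068], 0.57)]
mug_mid top [([0.6206, -0.4183, 0.054], 0.77)]
mug_mid scene [([0.6093, -0.4097, 0.0515], 0.82)]
jar_mid top [([0.4076, 0.3792, 0.0712], 0.95)]
jar_mid scene [([0.4262, 0.379, 0.0538], 0.93)]
glue_gun top [([0.5882, 0.4096, 0.1385], 0.65)]
glue_gun scene [([0.5974, 0.4181, 0.1358], 0.67), ([0.4266, 0.379, 0.0561], 0.33)]
gift_box top [([0.4195, -0.38, 0.0286], 0.57)]
gift_box scene []
```

View pics/top1.png

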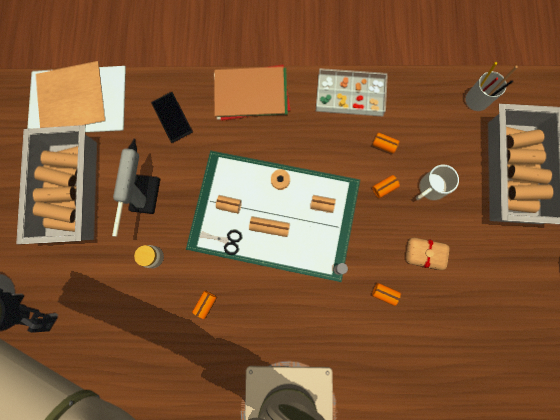

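View pics/scene1.png

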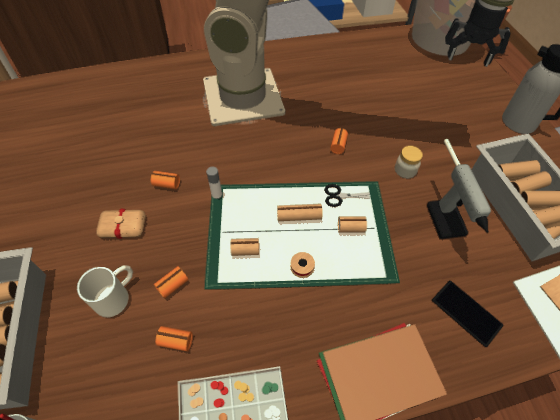

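The top view shows the row: left short tube near pixel (228,204) is on the line, the long tube near (269,227) is on the near side, and the right short tube near (322,203) is on the far side. The line runs from (215,203) to (338,227). The orange tubes are decoys. Next I'll fit the geometry.

```bash
cat > h.py <<'E'
import numpy as np,cv2
from workcell import manip,camera,boxes_of,outline_of
def K(p):
    f=210/np.tan(np.radians(p['vertical_fov']/2)); return f
def slopes(p,uv):
    uv=np.asarray(uv,float).reshape(-1,2);f=K(p)
    d=(uv-[p['cx'],p['cy']])/f; s=d.copy()
    for _ in range(8): s=d/(1+p['k1']*(s**2).sum(1,keepdims=True))
    return s
def rays(p,uv):
    s=slopes(p,uv);R=np.array(p['R'])
    return np.c_[s,np.ones(len(s))]@R, -R.T@np.array(p['t'])
def plane(p,uv,z):
    d,c=rays(p,uv); return c+d*((z-c[2])/d[:,2])[:,None]
def proj(p,X):
    X=np.atleast_2d(X);c=X@np.array(p['R']).T+p['t'];s=c[:,:2]/c[:,2:]
    return s*(1+p['k1']*(s**2).sum(1,keepdims=True))*K(p)+[p['cx'],p['cy']]
def line(p,guess):  # guess: 2 world pts (ends of line, z=.003); fit dark pixels
    g=p['img'].astype(int).max(2); a,b=[np.r_[q[:2],.003] for q in guess]
    n=np.array([-(b-a)[1],(b-a)[0],0]);n/=np.linalg.norm(n);P=[]
    off=np.linspace(-.012,.012,49)
    for t in np.linspace(0.01,.99,150):
        c=a+t*(b-a); uv=proj(p,c+off[:,None]*n).astype(np.float32)
        if uv.min()<2 or (uv[:,0]>557).any() or (uv[:,1]>417).any(): continue
        v=cv2.remap(g.astype(np.float32),uv[:,:1],uv[:,1:],cv2.INTER_LINEAR).ravel()
        m=np.median(v)
        if np.percentile(v,25)<.85*m or m<120: continue
        w=np.clip(m*.93-v,0,None)
        if w.max()<.06*m: continue
        P.append((c+n*(w*off).sum()/w.sum())[:2])
    P=np.array(P,np.float32)
    vx,vy,x,y=cv2.fitLine(P,cv2.DIST_HUBER,0,.01,.01).ravel()
    d=np.array([vx,vy]);d*=np.sign(d[1]);return np.array([x,y]),d,len(P)
def tube(p,mask):
    # silhouette by depth+mask: points of upper surface; axis by min-area rect of top-band points
    m=cv2.erode(mask.astype(np.uint8),np.ones((2,2)))>0
    v,u=np.nonzero(m);z=p['depth'][v,u];ok=z>0;v,u,z=v[ok],u[ok],z[ok]
    s=slopes(p,np.c_[u,v]);R=np.array(p['R'])
    X=(np.c_[s,np.ones(len(s))]*z[:,None]-p['t'])@R
    X=X[(X[:,2]>.018)&(X[:,2]<.055)]
    from scipy.optimize import least_squares
    mid=np.median(X,0)[:2];q=X[:,:2]-mid;w=np.linalg.svd(q,full_matrices=False)[2][0];w*=np.sign(w[1])
    def f(t):
        d=np.array([np.cos(t[1]),np.sin(t[1])]);n=np.array([-d[1],d[0]])
        return np.hypot(q@n-t[0],X[:,2]-.023-t[2])-.02
    r=least_squares(f,[0,np.arctan2(w[1],w[0]),0],loss='soft_l1',f_scale=.002).x
    d=np.array([np.cos(r[1]),np.sin(r[1])]);n=np.array([-d[1],d[0]])
    a=q@d;c=mid+n*r[0]+d*(np.percentile(a,1)+np.percentile(a,99))/2
    return c,d,r[2],np.ptp(np.percentile(a,[1,99])),len(X)
def report(name,guess=((.497,-.137),(.571,.2))):
    p=camera(name); 
    try:
        c,d,k=line(p,guess);print(name,'line',c.round(4),d.round(4),k)
    except Exception as e: print('line fail',e);return p
    n=np.array([d[1],-d[0]])
    for q in ['tube_mid','tube_end_a']:
        for o in outline_of(q,p):
            if o['conf']<.3: continue
            try:
                C,D,dz,L,N=tube(p,o['region'])
                if abs(C[0]-.55)>.1 or abs(C[1]-.04)>.2: continue
                print(q,round(o['conf'],2),C.round(4),'yaw-rel %.3f'%(np.arctan2(D[1],D[0])-np.arctan2(d[1],d[0])),'off %.4f along %.4f dz %.4f L %.3f N %d'%((C-c)@n,C@d,dz,L,N))
            except Exception as e: print(q,e)
    return p
E
python3 - <<'E'
from h import *
p=camera('top')
print(plane(p,[[215,202],[338,227]],.003))
g=plane(p,[[338,227],[215,202]],.003)[:,:2]
report('top',g)
E
```

```text
[[ 0.56657829  0.21761356  0.003     ]
 [ 0.49502219 -0.13696385  0.003     ]]
top line [ 0.5227 -0.0032] [0.1968 0.9804] 124
tube_mid 0.65 [0.494  0.0557] yaw-rel 0.022 off -0.0397 along 0.1518 dz 0.0003 L 0.104 N 492
tube_end_a 0.85 [0.5577 0.1723] yaw-rel -0.030 off -0.0002 along 0.2787 dz 0.0002 L 0.060 N 285
tube_end_a 0.57 [ 0.5598 -0.0948] yaw-rel 0.023 off 0.0544 along 0.0172 dz 0.0002 L 0.060 N 281
```

carry_out([
  [-0.2,-0.17,0,0,-0.5],
  [-0.45,-0.39,0,0,-0.5],
  [-0.72,-0.62,0,0,-0.5],
  [-0.966,-0.836,0,0,-0.5],
])

```text
clock: 1.8
position: [0.3519, 0.382, 0.2535]
ee_rot: [0.228, 0.974, 0.0, 0.0]
ft_force: [0.8, 0.1, 0.1]
grip_width: 0.254
grasp_force: 0.0
```

carry_out([
  [-0.25,-0.21,0,0,-0.5],
  [-0.5,-0.42,0,0,-0.5],
  [-0.75,-0.63,0,0,-0.5],
  [-0.966,-0.836,0,0,-0.5],
])

```text
clock: 2.3
position: [0.4262, 0.2055, 0.2536]
ee_rot: [0.228, 0.974, 0.0, 0.0]
ft_force: [0.8, 0.1, 0.7]
grip_width: 0.246
grasp_force: 0.0
```

carry_out([
  [-0.25,-0.21,0,-0.2,-0.5],
  [-0.5,-0.42,0,-0.4,-0.5],
  [-0.75,-0.63,0,-0.498,-0.5],
  [-0.9,-0.78,0,-0.498,-0.5],
  [-0.966,-0.836,0,-0.498,-0.5],
  [-0.966,-0.836,0,-0.498,-0.5],
])

```text
clock: 3.05
position: [0.4999, 0.0308, 0.2533]
ee_rot: [0.099, 0.995, 0.0, -0.0]
ft_force: [-0.2, 1.1, 0.4]
grip_width: 0.249
grasp_force: 0.0
```

```bash
python3 - <<'E'
from h import *
o=manip.get_obs();print(o['clock'],o['position'],o['ee_rot'],o['grip_width'],o['ft_force'])
p=report('wrist');print(-np.array(p['R']).T@p['t'],p['R'])
cv2.imwrite('pics/w1.png',p['img'][:,:,::-1])
report('scene')
E
```

```text
3.05 [0.49994806 0.03077885 0.25326486] [ 9.91738651e-02  9.95070115e-01  8.29891895e-05 -5.36170849e-05] 0.2486605714220713 [-0.22986695  1.09684917  0.41791571]
wrist line [ 0.5194 -0.0229] [0.1959 0.9806] 116
tube_mid 0.59 [0.4941 0.0567] yaw-rel 0.018 off -0.0404 along 0.1524 dz 0.0004 L 0.106 N 3985
tube_end_a 0.68 [0.5578 0.1732] yaw-rel -0.029 off -0.0008 along 0.2791 dz 0.0003 L 0.063 N 2264
[0.4348803  0.04283688 0.37442897] [[ 1.97452806e-01  9.80312255e-01 -5.21506099e-04]
 [ 9.46479785e-01 -1.90499721e-01  2.60549176e-01]
 [ 2.55320203e-01 -5.19397609e-02 -9.65460437e-01]]
scene line [0.5307 0.0427] [0.1978 0.9802] 100
tube_mid 0.94 [0.4938 0.0587] yaw-rel 0.023 off -0.0394 along 0.1552 dz 0.0016 L 0.105 N 624
tube_end_a 0.69 [0.5578 0.1756] yaw-rel -0.019 off 0.0002 along 0.2825 dz 0.0016 L 0.063 N 357
tube_end_a 0.67 [ 0.56   -0.0907] yaw-rel 0.014 off 0.0551 along 0.0218 dz 0.0013 L 0.062 N 418
```

View pics/w1.png

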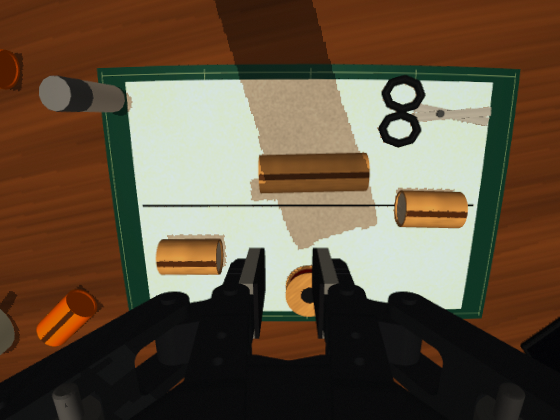

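The wrist view shows the line at row 205, the long tube at (314,172), the right tube at (190,257) and the left tube at (431,209). It agrees with the top-camera fit. The long tube is 40 mm short of the line with +0.02 rad yaw, and the far tube is 54.5 mm past it. I'll open the fingers wider so the two tips control yaw, then descend behind the long tube's axis.

carry_out([
  [0.04,0.05,0.25,-0.03,0.6],
  [0.08,0.11,0.55,-0.03,0.6],
  [0.119,0.162,0.85,-0.03,0.6],
  [0.119,0.162,1,-0.03,0.6],
  [0.119,0.162,1,-0.03,0.6],
  [0.119,0.162,1,-0.03,0.6],
  [0.119,0.162,1,-0.03,0.6],
])

```text
clock: 4.22
position: [0.488, 0.0581, 0.1046]
ee_rot: [0.091, 0.996, 0.001, 0.001]
ft_force: [-0.2, -0.2, 0.0]
grip_width: 0.801
grasp_force: 0.0
```

carry_out([
  [0,0,0.1,0,0.6],
  [0,0,0.2,0,0.6],
  [0,0,0.24,0,0.6],
  [0,0,0.24,0,0.6],
])

```text
clock: 4.72
position: [0.4868, 0.0577, 0.0666]
ee_rot: [0.091, 0.996, -0.0, -0.001]
ft_force: [-0.2, 0.1, 0.4]
grip_width: 0.8
grasp_force: 0.0
```

```bash
python3 - <<'E'
from h import *
o=manip.get_obs();print(o['clock'],o['position'],o['ft_force'])
p=report('wrist')
cv2.imwrite('pics/w2.png',p['img'][:,:,::-1])
E
```

```text
4.725 [0.48675066 0.05774105 0.06655308] [-0.22136415  0.05991434  0.37747379]
wrist line [0.5271 0.0198] [0.1877 0.9822] 30
tube_mid 0.66 [0.4944 0.057 ] yaw-rel 0.014 off -0.0391 along 0.1488 dz 0.0006 L 0.105 N 13940
tube_end_a 0.87 [0.5572 0.1697] yaw-rel -0.016 off 0.0015 along 0.2712 dz 0.0006 L 0.056 N 2405
tube_end_a 0.83 [ 0.5667 -0.0457] yaw-rel -1.528 off 0.0512 along 0.0615 dz 0.0076 L 0.039 N 950
tube_end_a 0.36 [0.4575 0.0578] yaw-rel 0.046 off -0.0755 along 0.1426 dz 0.0076 L 0.101 N 43
```

View pics/w2.png

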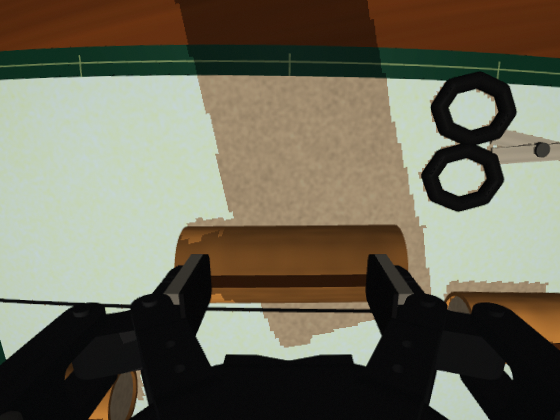

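The tips hang over the long tube, inside both of its ends. I'll lower slowly to touch.

carry_out([
  [0,0,0.015,0,0.6],
  [0,0,0.027,0,0.6],
  [0,0,0.033,0,0.6],
  [0,0,0.04,0,0.6],
  [0,0,0.04,0,0.6],
])

```text
clock: 5.5
position: [0.4872, 0.0579, 0.0612]
ee_rot: [0.091, 0.996, 0.0, -0.0]
ft_force: [0.6, 0.7, -0.7]
grip_width: 0.799
grasp_force: 0.0
```

carry_out([
  [0,0,0.007,0,0.6],
  [0,0,0.013,0,0.6],
  [0,0,0.013,0,0.6],
])

```text
clock: 5.88
position: [0.4871, 0.0579, 0.0593]
ee_rot: [0.091, 0.996, 0.0, -0.0]
ft_force: [1.2, -0.3, -0.2]
grip_width: 0.794
grasp_force: 0.0
```

carry_out([
  [0,0,0.007,0,0.6],
  [0,0,0.013,0,0.6],
  [0,0,0.013,0,0.6],
])

```text
clock: 6.25
position: [0.4877, 0.0579, 0.0578]
ee_rot: [0.091, 0.996, 0.0, 0.0]
ft_force: [-0.5, 1.1, 3.6]
grip_width: 0.799
grasp_force: 2.0
```

carry_out([
  [0,0,0.006,0,0.6],
  [-0.01,0,0.006,0,0.6],
  [-0.035,0,0.006,0.003,0.6],
  [-0.065,-0.001,0.006,0.006,0.6],
  [-0.095,-0.002,0.006,0.009,0.6],
  [-0.125,-0.002,0.006,0.012,0.6],
  [-0.15,-0.002,0.006,0.015,0.6],
  [-0.17,-0.003,0.006,0.015,0.6],
  [-0.18,-0.003,0.006,0.015,0.6],
  [-0.18,-0.003,0.006,0.015,0.6],
])

```text
clock: 7.5
position: [0.5151, 0.0529, 0.0577]
ee_rot: [0.095, 0.995, 0.001, 0.001]
ft_force: [0.8, 0.1, 11.1]
grip_width: 0.801
grasp_force: 5.2
```

```bash
python3 - <<'E'
from h import *
o=manip.get_obs();print(o['clock'],o['position'],o['ft_force'])
p=report('wrist');report('top')
cv2.imwrite('pics/w3.png',p['img'][:,:,::-1])
E
```

```text
7.5 [0.51510074 0.05294173 0.05765748] [ 0.79715003  0.07107106 11.08431121]
wrist line [ 0.5194 -0.0208] [0.1842 0.9829] 56
tube_mid 0.76 [0.5083 0.0543] yaw-rel 0.006 off -0.0248 along 0.1470 dz 0.0005 L 0.107 N 18095
tube_end_a 0.76 [ 0.5441 -0.0769] yaw-rel -0.592 off 0.0346 along 0.0246 dz 0.0022 L 0.073 N 794
tube_end_a 0.69 [0.5555 0.1619] yaw-rel -0.004 off 0.0018 along 0.2615 dz 0.0005 L 0.040 N 5686
top line [ 0.521  -0.0149] [0.2051 0.9787] 69
tube_end_a 0.54 [0.5595 0.1816] yaw-rel -0.020 off -0.0026 along 0.2925 dz 0.0004 L 0.040 N 165
```

View pics/w3.png

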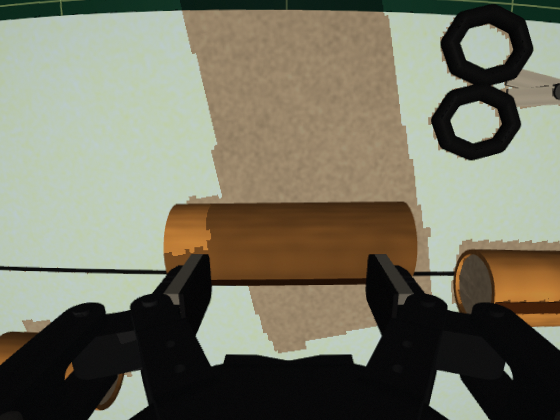

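The stroke rolled the tube: the seam turned to the far side, at about row 282, and the tube moved 14 mm with no slip. I'll re-place the tips and do the second stroke.

carry_out([
  [0,0,-0.02,0,0.6],
  [0,0,-0.05,0,0.6],
  [0.05,0,-0.05,-0.01,0.6],
  [0.093,0,-0.05,-0.02,0.6],
  [0.093,0,-0.05,-0.02,0.6],
  [0.093,0,-0.02,-0.02,0.6],
  [0.093,0,-0.007,-0.02,0.6],
  [0.093,0,-0.002,-0.02,0.6],
  [0.083,0,-0.002,-0.018,0.6],
  [0.06,0,-0.002,-0.015,0.6],
  [0.03,0,-0.002,-0.01,0.6],
  [0,0,-0.002,-0.005,0.6],
  [-0.03,0,-0.002,0,0.6],
  [-0.055,0,-0.002,0.005,0.6],
  [-0.072,0,-0.002,0.01,0.6],
  [-0.08,0,-0.002,0.01,0.6],
  [-0.08,0,-0.002,0.01,0.6],
])

```text
clock: 9.93
position: [0.5268, 0.0502, 0.0577]
ee_rot: [0.098, 0.995, 0.0, 0.001]
ft_force: [0.1, -1.1, 9.3]
grip_width: 0.8
grasp_force: 4.6
```

```bash
cat >> h.py <<'E'
L0=np.array([.5194,-.0229]);LD=np.array([.1965,.9805]);LD/=np.linalg.norm(LD);LN=np.array([LD[1],-LD[0]])
def st(name='wrist',qs=('tube_mid','tube_end_a'),g=((.497,-.137),(.571,.2))):
    o=manip.get_obs();P=o['position'][:2];q=o['ee_rot'];x=2*(q[0]*q[1]);y=2*q[1]**2-1
    print('t',o['clock'],'tip off %.4f along %.4f z %.4f'%((P-L0)@LN,P@LD,o['position'][2]),'toolyaw-rel %.3f'%(np.arctan2(y,x)-np.arctan2(LD[1],LD[0])),np.round(o['ft_force'],1))
    p=camera(name)
    try:
        c,d,k=line(p,g);print('line',k,'at tube-mid off %.4f ang %.3f'%((c+d*(.15-c@LD)-L0)@LN,np.arctan2(d[1],d[0])-np.arctan2(LD[1],LD[0])), 'c along %.3f'%(c@LD))
    except Exception as e: print('noline')
    for qn in qs:
        for o in outline_of(qn,p):
            try: C,D,dz,L,N=tube(p,o['region'])
            except Exception: continue
            if abs(C[0]-.55)>.1 or abs(C[1]-.04)>.2 or L<.035: continue
            print(qn,round(o['conf'],2),C.round(4),'off %.4f along %.4f yaw %.3f L %.3f N %d dz %.4f'%((C-L0)@LN,C@LD,np.arctan2(D[1],D[0])-np.arctan2(LD[1],LD[0]),L,N,dz))
    return p
E
python3 -c "
from h import *
st()"
```

```text
t 9.925 tip off -0.0071 along 0.1528 z 0.0577 toolyaw-rel 0.002 [ 0.1 -1.1  9.3]
line 65 at tube-mid off 0.0063 ang -0.051 c along 0.115
tube_mid 0.95 [0.5215 0.0517] off -0.0126 along 0.1531 yaw 0.003 L 0.107 N 17873 dz 0.0005
tube_end_a 0.9 [0.5544 0.1593] off -0.0015 along 0.2651 yaw -0.036 L 0.036 N 6484 dz 0.0001
```

carry_out([
  [0,0,-0.02,0,0.6],
  [0,0,-0.05,0,0.6],
  [0.04,0,-0.05,0,0.6],
  [0.08,0,-0.05,0,0.6],
  [0.08,0,-0.05,0,0.6],
  [0.08,0,-0.02,0,0.6],
  [0.08,0,-0.006,0,0.6],
  [0.08,0,0,0,0.6],
  [0.07,0,0,0,0.6],
  [0.045,0,0,0,0.6],
  [0.015,0,0,0,0.6],
  [-0.015,0,0,0.001,0.6],
  [-0.04,0,0,0.002,0.6],
  [-0.062,0,0,0.003,0.6],
  [-0.077,0,0,0.003,0.6],
  [-0.084,0,0,0.003,0.6],
  [-0.084,0,0,0.003,0.6],
  [-0.084,0,0,0.003,0.6],
])

```text
clock: 12.32
position: [0.5391, 0.0476, 0.0577]
ee_rot: [0.098, 0.995, 0.0, 0.001]
ft_force: [0.5, -1.2, 9.2]
grip_width: 0.796
grasp_force: 4.5
```

```bash
python3 -c "
from h import *
st()"
```

```text
t 12.325 tip off 0.0054 along 0.1526 z 0.0577 toolyaw-rel 0.001 [ 0.5 -1.2  9.2]
line 53 at tube-mid off 0.0001 ang 0.001 c along 0.083
tube_mid 0.72 [ 0.5605 -0.0925] off 0.0539 along 0.0194 yaw 0.014 L 0.050 N 2674 dz 0.0007
tube_mid 0.64 [0.5339 0.0494] off 0.0000 along 0.1533 yaw 0.002 L 0.107 N 17672 dz 0.0005
tube_end_a 0.79 [0.5537 0.1611] off -0.0026 along 0.2668 yaw 1.561 L 0.037 N 6302 dz -0.0003
tube_end_a 0.64 [ 0.5601 -0.0942] off 0.0540 along 0.0177 yaw 0.014 L 0.048 N 2698 dz 0.0007
```

carry_out([
  [0,0,-0.02,0,0.6],
  [0,0,-0.1,0,0.6],
  [0,0,-0.4,0,0.6],
  [0,0,-0.7,0,0.2],
  [-0.1,-0.2,-0.85,0,-0.25],
  [-0.2,-0.5,-0.85,0,-0.25],
  [-0.3,-0.75,-0.85,0,-0.25],
  [-0.374,-0.9,-0.85,0,-0.25],
  [-0.374,-0.9,-0.85,0,-0.25],
  [-0.374,-0.9,-0.85,0,-0.25],
  [-0.374,-0.9,-0.85,0,-0.25],
])

```text
clock: 13.85
position: [0.5664, -0.0941, 0.1844]
ee_rot: [0.097, 0.995, 0.0, -0.0]
ft_force: [-0.7, -0.1, 0.4]
grip_width: 0.378
grasp_force: 0.0
```

```bash
python3 -c "
from h import *
p=st();cv2.imwrite('pics/w4.png',p['img'][:,:,::-1])
st('top')"
```

```text
t 13.85 tip off 0.0601 along 0.0190 z 0.1844 toolyaw-rel 0.003 [-0.7 -0.1  0.4]
line 116 at tube-mid off 0.0114 ang -0.084 c along 0.086
tube_mid 0.79 [0.5334 0.0485] off -0.0003 along 0.1524 yaw 0.000 L 0.109 N 6743 dz 0.0003
tube_end_a 0.72 [0.5565 0.1624] off -0.0000 along 0.2686 yaw 1.546 L 0.037 N 222 dz 0.0029
tube_end_a 0.58 [ 0.5599 -0.0938] off 0.0536 along 0.0181 yaw 0.012 L 0.063 N 3675 dz 0.0005
t 14.0 tip off 0.0602 along 0.0185 z 0.1844 toolyaw-rel 0.002 [-0.5 -0.5 -0.5]
line 27 at tube-mid off -0.0006 ang -0.001 c along 0.174
tube_mid 0.92 [0.5333 0.0476] off -0.0003 along 0.1515 yaw 0.005 L 0.103 N 478 dz 0.0001
tube_end_a 0.54 [0.5575 0.1723] off -0.0010 along 0.2785 yaw -0.034 L 0.060 N 279 dz 0.0004
```

View pics/w4.png

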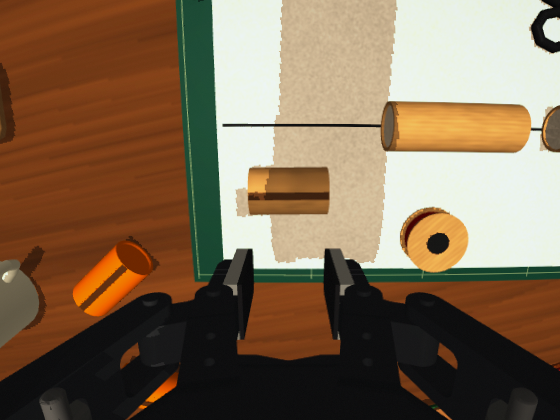

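The long tube lies on the line (right edge row ~127), and the short tube is at (289,191). I'll descend on it with the tips just past its axis.

carry_out([
  [-0.004,-0.004,0.3,-0.02,-0.25],
  [-0.004,-0.004,0.6,-0.02,-0.25],
  [-0.004,-0.004,0.74,-0.02,-0.25],
  [-0.004,-0.004,0.775,-0.02,-0.25],
  [-0.004,-0.004,0.775,-0.02,-0.25],
  [-0.004,-0.004,0.775,-0.02,-0.25],
])

```text
clock: 14.9
position: [0.5677, -0.0963, 0.0692]
ee_rot: [0.093, 0.996, 0.0, 0.001]
ft_force: [-0.4, 0.2, 1.0]
grip_width: 0.377
grasp_force: 0.0
```

carry_out([
  [0,0,0.007,0,-0.25],
  [0,0,0.013,0,-0.25],
  [0,0,0.013,0,-0.25],
])

```text
clock: 15.28
position: [0.5669, -0.0962, 0.0662]
ee_rot: [0.093, 0.996, 0.0, 0.0]
ft_force: [0.5, -0.2, 0.3]
grip_width: 0.377
grasp_force: 0.0
```

carry_out([
  [0,0,0.007,0,-0.25],
  [0,0,0.013,0,-0.25],
  [0,0,0.013,0,-0.25],
])

```text
clock: 15.65
position: [0.5673, -0.0963, 0.0645]
ee_rot: [0.093, 0.996, 0.0, 0.0]
ft_force: [-0.0, 0.4, 3.3]
grip_width: 0.374
grasp_force: 1.7
```

carry_out([
  [0,0,0.005,0,-0.25],
  [0.01,0,0.005,0,-0.25],
  [0.035,0,0.005,0.003,-0.25],
  [0.065,0,0.005,0.005,-0.25],
  [0.095,0,0.005,0.008,-0.25],
  [0.125,0,0.005,0.01,-0.25],
  [0.15,0,0.005,0.01,-0.25],
  [0.17,0,0.005,0.01,-0.25],
  [0.18,0,0.005,0.01,-0.25],
  [0.18,0,0.005,0.01,-0.25],
])

```text
clock: 16.9
position: [0.5412, -0.0913, 0.0643]
ee_rot: [0.096, 0.995, 0.0, 0.001]
ft_force: [0.0, 0.5, 8.6]
grip_width: 0.374
grasp_force: 4.1
```

```bash
python3 -c "
from h import *
p=st();cv2.imwrite('pics/w5.png',p['img'][:,:,::-1])"
```

```text
t 16.9 tip off 0.0348 along 0.0168 z 0.0643 toolyaw-rel 0.006 [0.  0.5 8.6]
line 58 at tube-mid off -0.0001 ang 0.001 c along 0.008
tube_mid 0.6 [0.5272 0.0171] off -0.0003 along 0.1204 yaw -0.003 L 0.045 N 8332 dz 0.0002
tube_end_a 0.94 [ 0.5472 -0.0913] off 0.0407 along 0.0180 yaw 0.009 L 0.062 N 7217 dz 0.0005
```

View pics/w5.png

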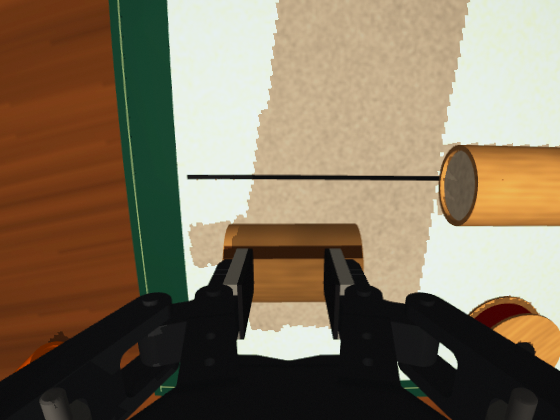

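The short tube rolled cleanly, with its seam now at row 252 and the long tube untouched. Second stroke next.

carry_out([
  [0,0,-0.02,0,-0.25],
  [0,0,-0.05,0,-0.25],
  [-0.045,0.004,-0.05,0,-0.25],
  [-0.09,0.008,-0.05,0.003,-0.25],
  [-0.09,0.008,-0.05,0.003,-0.25],
  [-0.09,0.008,-0.02,0.003,-0.25],
  [-0.09,0.008,-0.006,0.003,-0.25],
  [-0.09,0.008,0,0.003,-0.25],
  [-0.08,0.008,0,0.003,-0.25],
  [-0.055,0.008,0,0.005,-0.25],
  [-0.025,0.008,0,0.007,-0.25],
  [0.005,0.008,0,0.009,-0.25],
  [0.035,0.008,0,0.012,-0.25],
  [0.06,0.008,0,0.015,-0.25],
  [0.08,0.008,0,0.015,-0.25],
  [0.091,0.008,0,0.015,-0.25],
  [0.091,0.008,0,0.015,-0.25],
])

```text
clock: 19.18
position: [0.528, -0.0876, 0.0643]
ee_rot: [0.1, 0.995, 0.0, 0.001]
ft_force: [-0.8, -0.4, 8.4]
grip_width: 0.376
grasp_force: 4.1
```

```bash
python3 -c "
from h import *
p=st()"
```

```text
t 19.175 tip off 0.0211 along 0.0178 z 0.0643 toolyaw-rel -0.002 [-0.8 -0.4  8.4]
line 72 at tube-mid off -0.0057 ang 0.052 c along 0.068
tube_mid 0.9 [0.5275 0.0189] off -0.0003 along 0.1222 yaw -0.005 L 0.049 N 8580 dz 0.0002
tube_end_a 0.91 [ 0.5341 -0.0886] off 0.0274 along 0.0181 yaw 0.005 L 0.062 N 7070 dz 0.0004
```

carry_out([
  [0,0,-0.02,0,-0.25],
  [0,0,-0.05,0,-0.25],
  [-0.045,0,-0.05,0,-0.25],
  [-0.09,0,-0.05,-0.004,-0.25],
  [-0.09,0,-0.05,-0.007,-0.25],
  [-0.09,0,-0.02,-0.007,-0.25],
  [-0.09,0,-0.006,-0.007,-0.25],
  [-0.09,0,0,-0.007,-0.25],
  [-0.08,0,0,-0.007,-0.25],
  [-0.055,0,0,-0.006,-0.25],
  [-0.025,0,0,-0.005,-0.25],
  [0.005,0,0,-0.003,-0.25],
  [0.035,0,0,-0.001,-0.25],
  [0.06,0,0,0,-0.25],
  [0.08,0,0,0,-0.25],
  [0.091,0,0,0,-0.25],
  [0.091,0,0,0,-0.25],
])

```text
clock: 21.45
position: [0.5146, -0.085, 0.0643]
ee_rot: [0.1, 0.995, 0.0, 0.001]
ft_force: [0.3, -1.5, 9.2]
grip_width: 0.376
grasp_force: 4.2
```

```bash
python3 -c "
from h import *
p=st()"
```

```text
t 21.45 tip off 0.0075 along 0.0178 z 0.0643 toolyaw-rel -0.002 [ 0.3 -1.5  9.2]
line 49 at tube-mid off -0.0057 ang 0.049 c along 0.096
tube_mid 0.78 [0.5278 0.0204] off -0.0003 along 0.1237 yaw -0.007 L 0.052 N 8660 dz 0.0002
tube_end_a 0.64 [ 0.5213 -0.0861] off 0.0143 along 0.0180 yaw 0.000 L 0.062 N 7300 dz 0.0005
```

carry_out([
  [0,0,-0.02,0,-0.25],
  [0,0,-0.05,0,-0.25],
  [-0.05,0,-0.05,0,-0.25],
  [-0.098,0,-0.05,0,-0.25],
  [-0.098,0,-0.05,0,-0.25],
  [-0.098,0,-0.02,0,-0.25],
  [-0.098,0,-0.006,0,-0.25],
  [-0.098,0,0,0,-0.25],
  [-0.088,0,0,0,-0.25],
  [-0.06,0,0,0,-0.25],
  [-0.03,0,0,0,-0.25],
  [0,0,0,0,-0.25],
  [0.03,0,0,0,-0.25],
  [0.06,0,0,0,-0.25],
  [0.082,0,0,0,-0.25],
  [0.095,0,0,0,-0.25],
  [0.095,0,0,0,-0.25],
  [0.095,0,0,0,-0.25],
])

```text
clock: 23.85
position: [0.5007, -0.0821, 0.0642]
ee_rot: [0.1, 0.995, 0.0, 0.001]
ft_force: [-0.7, -2.0, 8.5]
grip_width: 0.379
grasp_force: 4.3
```

```bash
python3 -c "
from h import *
p=st()"
```

```text
t 23.85 tip off -0.0067 along 0.0179 z 0.0642 toolyaw-rel -0.002 [-0.7 -2.   8.5]
line 57 at tube-mid off -0.0056 ang 0.019 c along 0.116
tube_mid 0.63 [0.528  0.0217] off -0.0003 along 0.1250 yaw -0.003 L 0.055 N 8670 dz 0.0003
tube_end_a 0.82 [ 0.5074 -0.0833] off 0.0001 along 0.0180 yaw -0.002 L 0.062 N 7031 dz 0.0005
```

On the line. I'll lift straight up, back off and verify.

carry_out([
  [0,0,-0.02,0,-0.25],
  [0,0,-0.1,0,-0.25],
  [0,0,-0.4,0,-0.25],
  [0,0,-0.7,0,-0.25],
  [0,0,-1,0,-0.25],
  [0.3,0.5,-1,0,-0.25],
  [0.5,0.8,-1,0,-0.25],
  [0.5,0.8,-1,0,-0.25],
  [0.5,0.8,-1,0,-0.25],
  [0.5,0.8,-1,0,-0.25],
])

```text
clock: 25.25
position: [0.4505, 0.0494, 0.2137]
ee_rot: [0.1, 0.995, -0.0, 0.0]
ft_force: [0.1, -0.2, 0.4]
grip_width: 0.373
grasp_force: 0.0
```

```bash
python3 -c "
from h import *
p=st();cv2.imwrite('pics/w6.png',p['img'][:,:,::-1])
c,d,k=line(p,(L0+LD*-.11,L0+LD*.23));print(k,(c-L0)@LN,np.arctan2(*d)-np.arctan2(*LD))
st('scene')"
```

```text
t 25.25 tip off -0.0818 along 0.1370 z 0.2137 toolyaw-rel -0.003 [ 0.1 -0.2  0.4]
line 62 at tube-mid off -0.0035 ang -0.049 c along 0.163
tube_mid 0.89 [0.5338 0.0512] off -0.0005 along 0.1550 yaw 0.001 L 0.102 N 2892 dz 0.0005
tube_end_a 0.96 [0.5577 0.1731] off -0.0009 along 0.2793 yaw -0.027 L 0.064 N 2695 dz 0.0004
tube_end_a 0.55 [ 0.5075 -0.0829] off 0.0001 along 0.0185 yaw 0.004 L 0.063 N 2639 dz 0.0005
24 -0.0006553345946946475 0.011354965841235631
t 25.4 tip off -0.0818 along 0.1370 z 0.2134 toolyaw-rel -0.004 [-0.6  0.   1.4]
line 44 at tube-mid off -0.0017 ang 0.002 c along 0.116
tube_mid 0.79 [0.5334 0.052 ] off -0.0010 along 0.1558 yaw 0.001 L 0.106 N 684 dz 0.0014
tube_end_a 0.86 [0.5576 0.1755] off -0.0015 along 0.2817 yaw -0.008 L 0.063 N 387 dz 0.0015
tube_end_a 0.7 [ 0.5072 -0.08  ] off -0.0008 along 0.0212 yaw -0.018 L 0.061 N 399 dz 0.0014
  return _methods._mean(a, axis=axis, dtype=dtype,
  ret = um.true_divide(
```

View pics/w6.png

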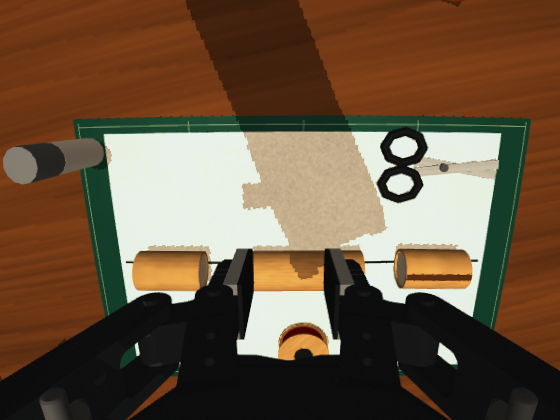

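The wrist view shows all three tubes in one row on the line, at (170,270), about (300,270) and (433,268). Offsets are within 1 mm, the two rolled tubes are within 0.005 rad of parallel, the tube that was already on the line reads as it did at the start, and the bystanders in view (glue stick, scissors, spool) look undisturbed.

```bash
python3 -c "
from workcell import ticket
print(ticket.hand_in())"
```

```text
the job is handed in; nothing more can be done
None
```

The long tube and the off-line short tube were rolled onto the line, and I handed the job in at about 25 s with all three tubes in one row: by the closest camera all three are within 1 mm of centre and the two rolled ones nearly parallel (under 0.01 rad), while the third tube, left untouched, still reads about 0.03 rad off parallel as it did at the start.

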